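# Set the spring rule on the film cutting board

### The arm

A 6-joint arm with a two-finger parallel gripper is mounted at the origin on a cart in front of the work surface, level with it; the furniture and walls round the work are solid. World frame = base frame: x ahead of the robot, y to its left, z up, the work surface at z = 0. Lengths are in m, angles in rad, forces in N, time in s.
With the tool pointing down it reaches from about 0.3 to 0.825 m from the base axis. Payload 5.4 kg.
Tool frame: the origin (TCP) lies at the very end of the fingers, on their centre line; the grasp point (between the pads) lies 19 mm behind it; z points along the fingers, y is the line along which they close (so a half turn about z gives the same grasp; the last joint's range is limited). The gripper opens to 92 mm and grips with 3 to 60 N. Pads are 20 mm wide; open, the fingers measure 128 mm over their backs; the gripper's body (75 mm by 189 mm) begins 69 mm behind the grasp point.
Start: joints at [1.02, 0.158, 1.597, -0, 1.386, -0.21], TCP at [0.192, 0.542, 0.186] pointing down, gripper open.
Joint ranges: [-2.91, 2.91], [-0.94, 2.29], [0.18, 2.7], [-1.29, 4.43], [0.17, 2.64], [-3, 3]. Speed limits (rad/s): [2.57, 2.57, 3.14, 3.14, 3.14, 3.14].

### API

Orientations are given as a rotation vector (axis times angle).
In Python, from workcell import bot gives the robot as it stands. Calls block until the motion is done:
- bot.goto(position, orientation): joint-space move of the TCP to a pose.
- bot.line_to(position, rot=None, max_speed=0.15): straight line of the TCP; rot=None keeps the orientation; max_speed is the mean speed in m/s.
- bot.set_joints(angles): joint-space move.
- bot.set_gripper(opening, newtons=None): opening from 0.0 (shut) to 1.0 (fully open); newtons is the grip in N (None keeps the last); returns when the fingers have stopped.
- bot.hold(seconds).
- bot.inverse_kinematics(position, orientation): joint angles nearest the present ones, or None.
- bot.read_camera(name): name is "scene" or "side" or "wrist"; returns a dict with "pixels" (420x560x3 uint8, blue, green, red), "fx", "fy", "cx", "cy" (pixels), "R" (3x3) and "t" (3): a world point X has camera coordinates R X + t. Camera axes: x right, y down, z forward; pixel columns grow to the right and rows downward; lengths in m; the calibration is good to about 2 mm. The wrist camera is an equidistant fisheye: a pixel r from the principal point sees the ray r / f radians off the axis. A picture is of the moment at which its call begins. There is no depth.
A pose or a line that the arm cannot do raises bot.MotionError and nothing moves.
- bot.job_done(): hands the job in; it is judged then, once.
Readings, each from a call of its own:
- bot.current_clock(): time.
- bot.current_joints(): joint angles.
- bot.current_joint_vel(): joint speeds.
- bot.current_effort(): joint torques, N m.
- bot.current_ee_pos(): TCP position.
- bot.current_tool_rot(): TCP orientation.
- bot.current_contact_force(): force on the tool from outside, world axes, zero at the start.
- bot.current_ft_torque(): the same for the moment, N m.
- bot.current_opening(): opening from 0.0 (shut) to 1.0 (fully open).
- bot.current_grip_force(): force on a finger pad.
Only numpy, scipy, OpenCV 4.12 (cv2) and the standard library are available. Lean on these libraries where they do the work, as an engineer would, in place of code of your own. Each camera call takes 0.05 s, during which the arm holds its last target. There are 200 camera calls.

### The job

Set the yellow spring rule to the red marker on the white cutting board: take it off the grey block by its black grip, catch its steel hook over the board's far edge and draw the case back, square to that edge and against the spring, until the front of the case is level with the red line. There press the case gently straight down on the board's green mat until its orange sole is fully home, which locks the blade, then let go and leave the rule lying on the board, hooked, locked and at the line. Never bear hard on the board with the rule, and leave the sealing film roll, the scissors and the blue tip box where they are.

Things in the scene. Friction and masses are not known exactly. Their poses are not given: they have to be found in the camera images.
- grip (a point): Centre of the black grip of the spring rule, an upright block 66 long (x), 26 wide (y) and 40 high on the middle of the case; take it by its 26 mm sides. It reaches 20 mm up and 20 mm down from this point, down to the case's flat shoulders. This point is 49 mm above the underside of the sole when that is out. x points along the rule to its hook, z up.
- nose (a point): Point of the rule below the middle of the case's front face, level with the underside of the out sole: 60 mm ahead (x) of the grip point and 49 mm below it. Same axes. This front face is what is set to the red line.
- hook (a point): Lower end of the inner face of the steel hook on the blade's end, mid-width. With the blade in it lies 15 mm ahead of the case's front face and 14 mm lower than the underside of the out sole. The hook is a plate 22 wide, 3 thick, hanging 27 mm below the blade, which (16 wide, 2 thick) leaves the case 13 mm above the underside of the out sole. Axes as the grip.
- blade (a joint): How far the blade is drawn out of the case, 0 to 0.105 m. A spring pulls it in with 2.5 N at 0 and 25 N/m more as it comes out. With the hook on the board's edge, front face and edge are 15 mm plus this value apart.
- sole (a joint): How far the sole is pushed up into the case: 0 out, blade free; 0.007 m home, blade locked. It moves against 8 N of friction and stays where it is left; from 0.0045 on a brake grips the blade and adds up to 6 N; at about 0.007 a rubber buffer (9 N per mm) ends the push, at 0.010 it is flush. It cannot be pulled out again: pushed in too early, it locks the blade before it is drawn.
- board: White cutting board, fixed, 220 x 120 mm; top 26 to 34 mm above the worktop. A green mat 60 wide runs down its middle to 10 mm from the far edge; the rule stands on it. How far the mat stands above the board's top is not measured: 0.5 to 10 mm, to be felt. Origin on the white top at the middle of the far edge (hook there); x points squarely out over that edge, z up; the board is x -0.22 to 0.
- marker: Red length marker fixed on the board, a clip 10 mm long on the board's y = -0.06 side, 5 mm above the white top, with a thin flat red line across the white margins. The origin is on the line's middle, mid-width of the board, level with the white top; axes as the board's. The line lies 55 to 100 mm from the far edge.
- rule: The spring rule, loose, about 0.3 kg: yellow case 120 long (x), 46 wide (y), 19 high, black grip on top, steel hook in front, and below it an orange sole plate 90 x 38 mm that stands out 10 mm below the case. Origin under the middle of the out sole, 49 mm below the grip point; same axes. It starts on a grey block 22 mm high, sole out, blade in.
- parafilm: Bystander: roll of sealing film standing on end, 52 mm wide, 50 high; origin under its middle.
- scissors: Bystander: red-handled scissors lying flat, 199 mm long; origin under the middle.
- tipbox_blue: Bystander: blue pipette tip box 84 x 120 x 63 mm; origin under its middle.

How it is judged:
By the outcome, as a careful person would: the job done as asked, in the order asked, and still so for the second after the job is handed in, with the robot touching nothing.
It also fails if it takes over 45 s, if anything falls off the work surface, if the arm or the gripper's body presses on something with over 40 N, if the wrist force passes 120 N, or if a joint passes its speed limit or range.

## Working session

There is one attempt and no reset: what is moved stays moved. The work goes in short steps, each a Python script; the robot and the scene stay as the last script left them, time stands still between calls to the robot, and variables do not carry over. Pictures are saved under pics/ and viewed, at most 10 in all, crops included, and the job is handed in when it is done.

```bash
ls; mkdir -p pics; python3 - <<'E'
from workcell import bot
import cv2,numpy as np
for n in ["scene","side","wrist"]:
    d=bot.read_camera(n); cv2.imwrite(f"pics/{n}0.png",d["pixels"])
    print(n,d["fx"],d["fy"],d["cx"],d["cy"],np.round(d["R"],4).tolist(),np.round(d["t"],4).tolist())
print(bot.current_clock(),bot.current_tool_rot(),bot.current_ee_pos(),bot.current_contact_force())
E
```

```text
pics
scene 408.3260171197319 408.3260171197319 280.19843516166696 207.41181073634544 [[0.7412, -0.6707, 0.0259], [-0.318, -0.3849, -0.8665], [0.5911, 0.634, -0.4986]] [-0.5507, 0.2076, 0.823]
side 502.23883104938557 502.23883104938557 284.2528562585656 211.27566705559857 [[0.9055, -0.4241, 0.0134], [-0.2702, -0.6007, -0.7524], [0.3272, 0.6777, -0.6586]] [-0.5984, 0.1272, 1.0748]
wrist 325.19226210127806 325.19226210127806 277.18003552582934 209.49694052888034 [[0.3334, 0.9428, -0.0016], [0.9098, -0.3213, 0.2626], [0.2471, -0.089, -0.9649]] [-0.5739, -0.0286, 0.3918]
0.15 [-5.32691002e-01 -3.09559893e+00  2.13324049e-03] [0.19195667 0.54146327 0.18553626] [-0.05850407 -0.72044047 -0.34755723]
```

View pics/scene0.png

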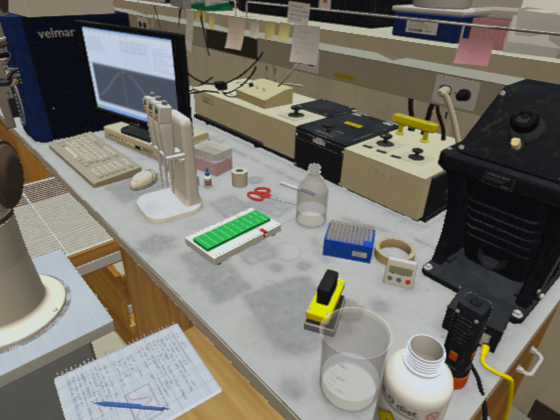

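View pics/side0.png

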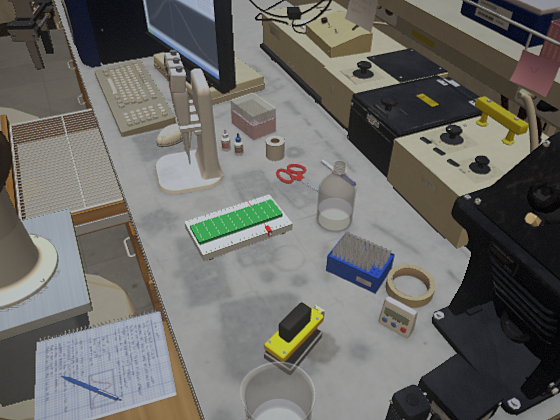

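The scene view shows the board around (235,232), with the red marker at (264,233) near its right end, and the rule at (325,300). In the side view the board is at (240,225), the marker at (268,231) and the rule at (295,330). I'll zoom in on these.

```bash
python3 - <<'E'
import cv2,numpy as np
s=cv2.imread("pics/scene0.png");d=cv2.imread("pics/side0.png")
f=lambda im,x,y,k,w,h:cv2.resize(im[y:y+h,x:x+w],None,fx=k,fy=k,interpolation=cv2.INTER_CUBIC)
a=f(s,180,200,4,100,75); b=f(d,182,185,3.5,114,86)[:300,:400]
c=f(s,285,262,4,100,75); e=f(d,255,295,5,80,60)
a,b,c,e=[cv2.copyMakeBorder(i,0,300-i.shape[0],0,400-i.shape[1],cv2.BORDER_CONSTANT) for i in (a,b,c,e)]
cv2.imwrite("pics/z0.png",np.vstack([np.hstack([a,b]),np.hstack([c,e])]))
E
```

```text
(no output)
```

View pics/z0.png

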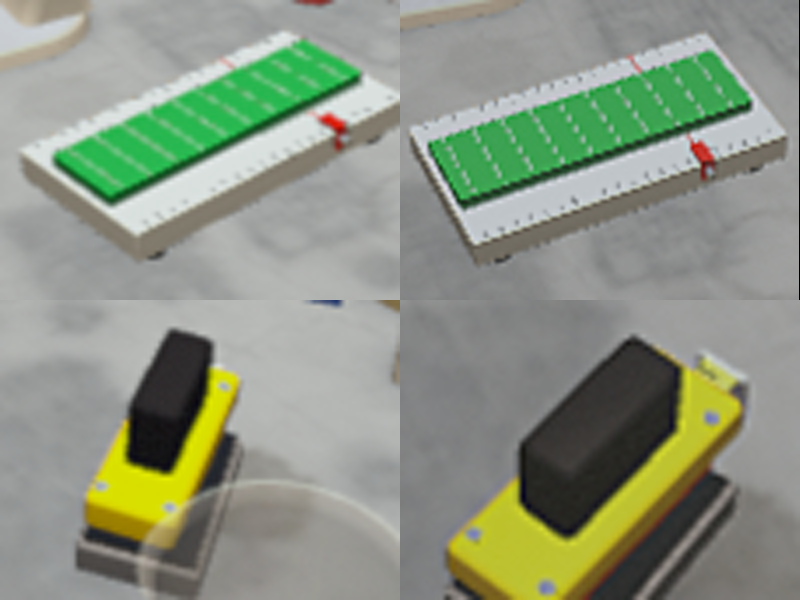

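```bash
cat > h.py <<'E'
from workcell import bot
import numpy as np, cv2
from scipy.optimize import least_squares
from scipy.spatial.transform import Rotation as Ro
def proj(c,X,fish=False):
    p=np.atleast_2d(X)@np.array(c["R"]).T+c["t"]
    if fish:
        th=np.arctan2(np.hypot(p[:,0],p[:,1]),p[:,2]); r=np.hypot(p[:,0],p[:,1])+1e-12
        q=p[:,:2]/r[:,None]*th[:,None]
    else: q=p[:,:2]/p[:,2:]
    return q*[c["fx"],c["fy"]]+[c["cx"],c["cy"]]
def world(P,L):   # P=x,y,yaw,z of frame, L local pts
    L=np.atleast_2d(L); c,s=np.cos(P[2]),np.sin(P[2])
    return L@np.array([[c,s,0],[-s,c,0],[0,0,1]])+[P[0],P[1],P[3]]
def down(yaw):   # tool down, tool y axis at world direction yaw+90deg
    x=np.array([np.cos(yaw),np.sin(yaw),0]); z=np.array([0,0,-1.]); y=np.cross(z,x)
    return Ro.from_matrix(np.c_[x,y,z]).as_rotvec()
E
python3 - <<'E'
from h import *
cs={n:bot.read_camera(n) for n in("scene","side")}
up=lambda uv,k,x,y:(np.array(uv,float)+.5)/k-.5+[x,y]
S=lambda *u:up(u,4,180,200); D=lambda *u:up(u,3.5,182,185)
b=[("scene",S(22,155),(-.22,.06,0)),("scene",S(137,237),(-.22,-.06,0)),("scene",S(403,97),(0,-.06,0)),("scene",S(298,30),(0,.06,0)),
("side",D(11,132),(-.22,.06,0)),("side",D(75,243),(-.22,-.06,0)),("side",D(388,138),(0,-.06,0)),("side",D(310,33),(0,.06,0))]
def fit(obs,P0,free):
    def f(v):
        P=np.array(P0,float);P[free]=v
        return np.concatenate([proj(cs[n],world(P,L))[0]-uv for n,uv,L in obs])
    r=least_squares(f,np.array(P0,float)[free],loss="soft_l1"); P=np.array(P0,float);P[free]=r.x
    print(np.round(P,4),np.round(r.fun.reshape(-1,2),1).tolist()); return P
B=fit(b,[.5,.4,.3,.03],[0,1,2,3])
# red line end, clip on board plane
for n,uv,y in(("scene",S(224,58),.06),("side",D(231,55),.06),("scene",S(316,110),-.03),("side",D(288,133),-.03)):
    print("line x",least_squares(lambda v:proj(cs[n],world(B,[v[0],v[1],0]))[0]-uv,[-.08,y]).x)
S=lambda *u:up(u,4,285,262); D=lambda *u:up(u,5,255,295)
g=[("scene",S(172,28),(.033,.013,.069)),("scene",S(213,40),(.033,-.013,.069)),("scene",S(190,113),(-.033,-.013,.069)),("scene",S(131,102),(-.033,.013,.069)),
("side",D(235,37),(.033,.013,.069)),("side",D(282,72),(.033,-.013,.069)),("side",D(170,183),(-.033,-.013,.069)),("side",D(121,150),(-.033,.013,.069)),
("side",D(346,102),(.06,-.023,.029)),("side",D(45,252),(-.06,.023,.029)),("scene",S(240,76),(.06,-.023,.029)),("scene",S(86,190),(-.06,.023,.029))]
fit(g,[.5,.1,.8,.022],[0,1,2]); fit(g,[.5,.1,.8,.022],[0,1,2,3])
c=bot.read_camera("wrist");print("cam centre",-np.array(c["R"]).T@c["t"],bot.current_clock())
E
```

```text
[ 0.6122 -0.0855  0.0427  0.0261] [[-0.2, -1.1], [0.1, -0.1], [1.0, 0.7], [-2.6, 0.6], [-0.1, -1.1], [0.1, 0.8], [0.5, -0.3], [-0.2, 0.3]]
line x [-0.05545927  0.06284797]
line x [-0.05885482  0.06358934]
line x [-0.0529123  -0.02867645]
line x [-0.05840392 -0.02639846]
[ 0.4814 -0.4257  0.4565  0.022 ] [[-0.7, -0.8], [1.6, -0.5], [-1.6, 1.8], [-0.2, 0.9], [-0.9, -1.2], [1.3, -0.8], [0.8, 1.0], [-1.2, -0.4], [0.3, 0.3], [-0.2, -0.3], [0.9, -0.7], [0.3, 2.5]]
[ 0.4816 -0.4254  0.4567  0.0215] [[-0.8, -0.7], [1.5, -0.4], [-1.6, 1.9], [-0.2, 0.9], [-0.9, -1.2], [1.3, -0.8], [0.8, 1.0], [-1.1, -0.4], [0.3, 0.3], [-0.1, -0.3], [0.8, -0.7], [0.3, 2.6]]
cam centre [0.12063841 0.56686539 0.38503271] 0.3
```

View pics/wrist0.png

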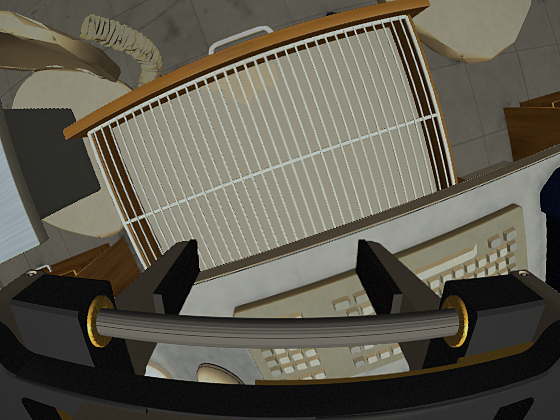

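Both fits are consistent to a pixel or two, and the heights come out within what was given. Next I'll locate the neighbouring objects (the beaker especially), check IK, and move above the rule.

```bash
python3 - <<'E'
from h import *
cs={n:bot.read_camera(n) for n in("scene","side")}
def tri(a,b):
    return np.round(least_squares(lambda X:np.r_[proj(cs["scene"],X)[0]-a,proj(cs["side"],X)[0]-b],[.5,-.3,.05]).x,3)
print("beaker rim",tri((356,325),(277,386)));print("bottle top",tri((314,166),(340,166)),"tipbox",tri((350,240),(362,258)),"white bottle/dark",tri((228,232),(238,222)))
print("beaker rim left/right", [tri(a,b) for a,b in(((321,326),(241,390)),((391,326),(314,390)))])
R=[.4814,-.4257,.4565];B=[.6122,-.0855,.0427]
for flip in(0,np.pi):
    for (x,y,w) in((R[0],R[1],R[2]),(B[0]-.07,B[1],B[2]),(B[0]-.13,B[1],B[2])):
        q=bot.inverse_kinematics([x,y,.2],down(w+flip)); print(flip,None if q is None else np.round(q,2))
E
```

```text
beaker rim [ 0.385 -0.562  0.142]
bottle top [ 0.72  -0.153  0.166] tipbox [ 0.705 -0.303  0.022] white bottle/dark [ 0.512 -0.05  -0.006]
beaker rim left/right [array([ 0.333, -0.543,  0.151]), array([ 0.432, -0.59 ,  0.135])]
0 [-0.91  0.32  1.38 -0.    1.44  0.2 ]
0 [-0.38  0.08  1.65 -0.    1.41  1.15]
0 [-0.42 -0.08  1.81 -0.    1.41  1.11]
3.141592653589793 [-0.91  0.32  1.38 -0.    1.44 -2.94]
3.141592653589793 [-0.38  0.08  1.65 -0.    1.41 -1.99]
3.141592653589793 [-0.42 -0.08  1.81 -0.    1.41 -2.04]
```

```bash
python3 - <<'E'
from h import *
cs={n:bot.read_camera(n) for n in("scene","side")}
def tri(a,b):
    return np.round(least_squares(lambda X:np.r_[proj(cs["scene"],X)[0]-a,proj(cs["side"],X)[0]-b],[.5,.3,.1]).x,3)
print("stand top",tri((183,111),(203,71)),"base near corner",tri((152,218),(165,188)),"base right",tri((201,207),(221,180)))
p=bot.current_ee_pos()
for r,z in((.4,.35),(.36,.32),(.45,.4)):
  for a in(1.23,.4,-.72): print(r,z,a,bot.inverse_kinematics([r*np.cos(a),r*np.sin(a),z],down(a-.2)))
E
```

```text
stand top [0.53  0.175 0.275] base near corner [0.385 0.135 0.004] base right [ 0.531  0.117 -0.005]
0.4 0.35 1.23 [ 9.25569406e-01 -3.65857462e-01  1.76393456e+00 -4.44089210e-16
  1.74351556e+00  1.46636573e+00]
0.4 0.35 0.4 [ 0.09556941 -0.36585746  1.76393456  0.          1.74351556  1.46636573]
0.4 0.35 -0.72 [-1.02443059e+00 -3.65857462e-01  1.76393456e+00 -4.44089210e-16
  1.74351556e+00  1.46636573e+00]
0.36 0.32 1.23 [ 8.90457703e-01 -4.88142939e-01  1.90637259e+00 -4.44089210e-16
  1.72336300e+00  1.43125403e+00]
0.36 0.32 0.4 [ 0.0604577  -0.48814294  1.90637259  0.          1.723363    1.43125403]
0.36 0.32 -0.72 [-1.05954230e+00 -4.88142939e-01  1.90637259e+00 -4.44089210e-16
  1.72336300e+00  1.43125403e+00]
0.45 0.4 1.23 [ 9.60297768e-01 -2.14439983e-01  1.54820180e+00 -4.44089210e-16
  1.80783083e+00  1.50109410e+00]
0.45 0.4 0.4 [ 0.13029777 -0.21443998  1.5482018   0.          1.80783083  1.5010941 ]
0.45 0.4 -0.72 [-9.89702232e-01 -2.14439983e-01  1.54820180e+00 -4.44089210e-16
  1.80783083e+00  1.50109410e+00]
```

```bash
python3 - <<'E'
from h import *
R=[.4814,-.4257,.4565]
p=bot.current_ee_pos(); bot.goto([p[0],p[1],.40],bot.current_tool_rot())
bot.goto([R[0],R[1],.38],down(R[2]))
bot.goto([R[0],R[1],.20],down(R[2]))
c=bot.read_camera("wrist"); im=c["pixels"].copy(); np.save("pics/w1.npy",im)
P=[R[0],R[1],R[2],.022]
def draw(L,col):
    q=proj(c,world(P,L),True); cv2.polylines(im,[np.round(q).astype(int)],True,col,1)
box=lambda x0,x1,y,z:[(x0,-y,z),(x1,-y,z),(x1,y,z),(x0,y,z)]
draw(box(-.033,.033,.013,.069),(255,0,255)); draw(box(-.06,.06,.023,.029),(255,0,0)); draw(box(.075,.078,.011,.0),(0,0,255))
cv2.imwrite("pics/w1.png",cv2.resize(im,(800,600),interpolation=cv2.INTER_CUBIC)); print(bot.current_clock(),bot.current_ee_pos(),bot.current_contact_force())
E
```

```text
5.675 [ 0.48262688 -0.42701966  0.20308424] [ 0.17002251 -0.7799786   0.42688391]
```

View pics/w1.png

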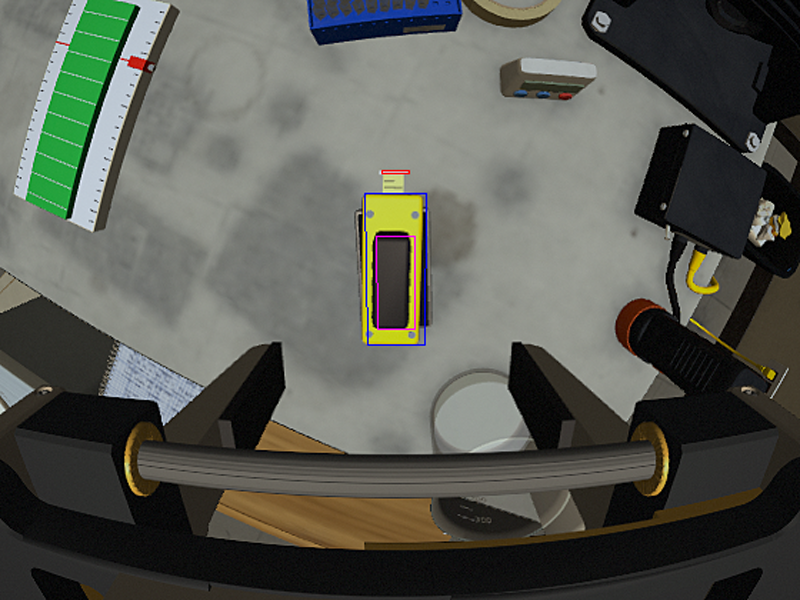

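The overlay agrees with the rule to about 3 mm. The grip spans (373–409, 233–329), which puts the real rule about 2–3 mm towards its +y side. I'll go down and grasp.

```bash
python3 - <<'E'
from h import *
r=down(.4565)
bot.hold(.2);print(bot.current_ee_pos(),bot.current_contact_force())
bot.goto([.4805,-.4238,.105],r);bot.hold(.15);print(bot.current_ee_pos())
bot.line_to([.4805,-.4238,.057]);bot.hold(.2);print(bot.current_ee_pos(),bot.current_contact_force(),Ro.from_rotvec(bot.current_tool_rot()).as_matrix().round(3).tolist())
bot.set_gripper(0.0,50);print(bot.current_ee_pos(),bot.current_contact_force(),bot.current_opening(),bot.current_grip_force(),bot.current_clock())
E
```

```text
[ 0.48221322 -0.42671299  0.2022289 ] [-0.92263053 -0.1026381   0.32176347]
[ 0.48209053 -0.42585483  0.10873589]
[ 0.48130527 -0.42479468  0.05879112] [ 0.37292786 -0.28101524 -1.13036837] [[0.898, 0.441, 0.002], [0.441, -0.898, -0.002], [0.001, 0.003, -1.0]]
[ 0.48043258 -0.42374093  0.05698395] [-0.37745258  0.87135784 -0.11450406] 0.27071103036314875 49.94239568710327 8.1833
```

```bash
python3 - <<'E'
from h import *
B=[.6122,-.0855,.0427,.026]
bot.goto([.4805,-.4238,.17],down(.4565))
bot.goto([.5,-.25,.21],down(.25))
L=world(B,[-.065,0,0])[0]
bot.goto([L[0],L[1],.19],down(B[2])); bot.hold(.5)
c=bot.read_camera("wrist"); im=c["pixels"].copy(); cv2.imwrite("pics/w2raw.png",im)
e=bot.current_ee_pos(); print(e,L,bot.current_contact_force(),bot.current_clock())
G=[e[0],e[1],B[2],e[2]-.035]
def draw(P,L,col):
    q=proj(c,world(P,L),True); cv2.polylines(im,[np.round(q).astype(int)],True,col,1)
box=lambda x0,x1,y,z:[(x0,-y,z),(x1,-y,z),(x1,y,z),(x0,y,z)]
draw(G,box(-.06,.06,.023,.029),(255,0,0)); draw(G,box(.075,.078,.011,.015),(0,0,255))
draw(B,box(-.22,0,.06,0),(255,0,255))
cv2.imwrite("pics/w2.png",cv2.resize(im[:,60:500][:330],(800,600),interpolation=cv2.INTER_CUBIC))
s=bot.read_camera("side")["pixels"];cv2.imwrite("pics/s2.png",s)
np.savez("w2.npz",R=c["R"],t=c["t"],fx=c["fx"],fy=c["fy"],cx=c["cx"],cy=c["cy"])
E
```

```text
[ 0.54721372 -0.08844866  0.19003405] [ 0.54725925 -0.08827466  0.026     ] [ 0.05959312 -0.2220144  -3.43805828] 10.725
```

View pics/w2.png

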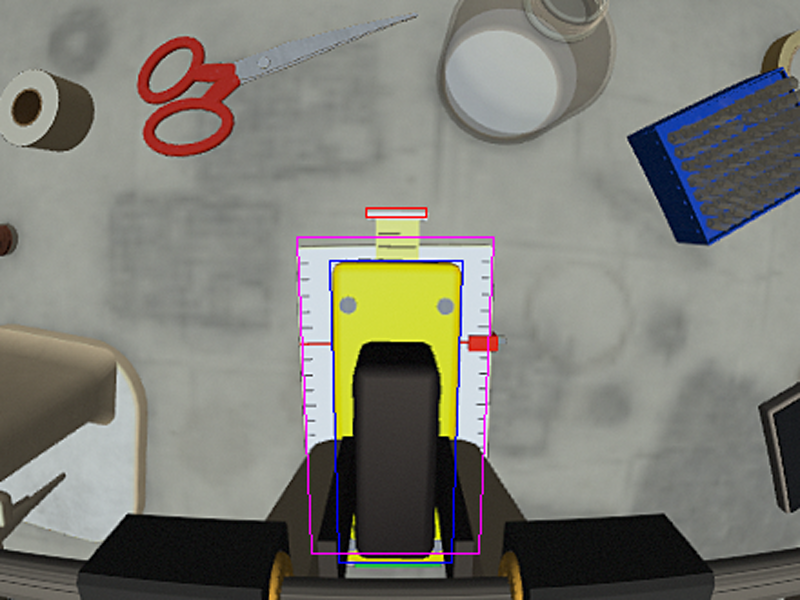

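The rule overlay matches to about 1 px, so the grasp is straight and centred. The board's real far edge is at row 246, against 238 for the model, and the red line is at row 343. I'll refine the board pose from these wrist pixels.

```bash
cat >> h.py <<'E'
def edge(im,p0,p1,n=25,w=200):
    """subpixel strongest |gradient| along p0->p1 on grey image"""
    t=np.linspace(0,1,w); q=np.array(p0)[None]+(np.array(p1)-np.array(p0))[None]*t[:,None]
    v=cv2.remap(im.astype(np.float32),q[:,:1].astype(np.float32),q[:,1:].astype(np.float32),cv2.INTER_LINEAR).ravel()
    g=np.abs(np.gradient(cv2.GaussianBlur(v[:,None],(1,15),3).ravel())); i=g.argmax(); s=slice(max(i-8,0),i+9)
    return q[s].T@g[s]/g[s].sum()
E
python3 - <<'E'
from h import *
im=cv2.imread("pics/w2raw.png"); c=np.load("w2.npz"); b,g,r=[im[:,:,i].astype(float) for i in range(3)]
f=lambda u,v:np.array([u/1.818+60,v/1.818])
sat=r-(g+b)/2
def redrow(u,v0,v1):
    col=int(round(u/1.818+60)); rows=np.arange(int(v0/1.818),int(v1/1.818)+1); w=np.clip(sat[rows,col],8,None)-8
    return np.array([col,(rows*w).sum()/w.sum()]) if w.sum()>10 else None
obs=[];ln=[]
for u in(306,314,322,330,470,478,484): obs.append((edge(g,f(u,232),f(u,260)),'far'))
for v in(262,290,320,360,390,420): obs.append((edge(g,f(290,v),f(306,v)),'L'))
for v in(262,285,310,380,410): obs.append((edge(g,f(502,v),f(480,v)),'R'))
for u in(308,316,324,463,466): 
    x=redrow(u,335,351)
    if x is not None: ln.append(x)
print([(np.round(p*1,1).tolist(),k) for p,k in obs],np.round(ln,2).tolist())
Rm=np.array(c["R"]);C=-Rm.T@c["t"];print("cam",C)
def toplane(p,z):
    a=(p-[c["cx"],c["cy"]])/[c["fx"],c["fy"]]; th=np.hypot(*a); d=np.r_[a/th*np.sin(th),np.cos(th)]; d=Rm.T@d
    return (C+d*(z-C[2])/d[2])[:2]
def res(v,z=None):
    x,y,w=v[:3]; z=v[3] if z is None else z; o=[]
    for p,k in obs:
        q=toplane(p,z)-[x,y]; X=q@[np.cos(w),np.sin(w)];Y=q@[-np.sin(w),np.cos(w)]
        o.append((X if k=='far' else Y-.06 if k=='L' else Y+.06)*1e3)
    return np.array(o)
for z in(None,.026,.030):
    s=least_squares(lambda v:res(v,z),[.61,-.0855,.043]+([.03] if z is None else []),loss="soft_l1",f_scale=.5); v=s.x
    zz=v[3] if z is None else z
    print(np.round(v,4),np.round(res(v,z),1).tolist(),"line x",[np.round((toplane(p,zz)-v[:2])@[np.cos(v[2]),np.sin(v[2])],4) for p in ln],"world x edge mid")
E
```

```text
[([228.3, 135.5], 'far'), ([232.7, 135.5], 'far'), ([237.1, 135.5], 'far'), ([241.5, 135.5], 'far'), ([318.5, 134.6], 'far'), ([322.9, 134.6], 'far'), ([326.2, 134.5], 'far'), ([224.6, 144.1], 'L'), ([223.6, 159.5], 'L'), ([223.5, 176.0], 'L'), ([226.4, 198.0], 'L'), ([227.6, 214.5], 'L'), ([226.4, 231.0], 'L'), ([330.6, 144.1], 'R'), ([330.5, 156.8], 'R'), ([330.5, 170.5], 'R'), ([328.5, 209.0], 'R'), ([328.5, 225.5], 'R')] [[229.0, 188.79], [234.0, 188.69], [238.0, 188.67], [315.0, 187.89], [316.0, 187.9]]
cam [ 0.61927109 -0.08508812  0.38925301]
[ 0.6064 -0.0855  0.0528  0.0259] [0.1, -0.0, -0.2, -0.3, 0.1, 0.1, 0.2, -1.1, 0.6, 1.4, -0.8, -1.3, 1.3, -0.0, -0.1, -0.4, 0.7, 0.0] line x [np.float64(-0.0608), np.float64(-0.0608), np.float64(-0.0609), np.float64(-0.0608), np.float64(-0.0608)] world x edge mid
[ 0.6064 -0.0855  0.0528] [0.1, -0.0, -0.2, -0.3, 0.1, 0.1, 0.2, -1.2, 0.6, 1.4, -0.9, -1.3, 1.3, 0.0, -0.1, -0.4, 0.7, 0.0] line x [np.float64(-0.0608), np.float64(-0.0608), np.float64(-0.0608), np.float64(-0.0608), np.float64(-0.0608)] world x edge mid
[ 0.6065 -0.0851  0.0529] [0.1, -0.0, -0.1, -0.3, 0.0, 0.1, 0.2, -2.1, -0.4, 0.4, -1.8, -2.2, 0.3, 0.3, 0.3, -0.1, 1.1, 0.4] line x [np.float64(-0.0601), np.float64(-0.0601), np.float64(-0.0602), np.float64(-0.0601), np.float64(-0.0601)] world x edge mid
```

```bash
python3 - <<'E'
from h import *
im=cv2.imread("pics/w2raw.png"); c=np.load("w2.npz"); b=im[:,:,0].astype(float)
f=lambda u,v:np.array([u/1.818+60,v/1.818])
Rm=np.array(c["R"]);C=-Rm.T@c["t"]
def toplane(p,z):
    a=(p-[c["cx"],c["cy"]])/[c["fx"],c["fy"]]; th=np.hypot(*a); d=np.r_[a/th*np.sin(th),np.cos(th)]; d=Rm.T@d
    return (C+d*(z-C[2])/d[2])[:2]
z=.19-.035+.029
F=np.array([toplane(edge(b,f(u,252),f(u,280)),z) for u in(345,353,361,369,428,436,444,452)])
Lf=np.array([toplane(edge(b,f(322,v),f(344,v)),z) for v in(280,290,305,320,330)])
Rt=np.array([toplane(edge(b,f(472,v),f(450,v)),z) for v in(280,290,305,320,330)])
print("front yaw",np.polyfit(F[:,1],F[:,0],1)[0]*-1,"side yaws",np.polyfit(Lf[:,0],Lf[:,1],1)[0],np.polyfit(Rt[:,0],Rt[:,1],1)[0])
print("front mid",F.mean(0),"resid mm",np.round((F[:,0]-np.polyval(np.polyfit(F[:,1],F[:,0],1),F[:,1]))*1e3,2),"L/R",Lf.mean(0),Rt.mean(0))
print("tool yaw",np.arctan2(*Ro.from_rotvec(bot.current_tool_rot()).as_matrix()[[1,0],0]),"model front",world([.5472,-.0884,.0427,0],[.06,0,0]))
E
```

```text
front yaw 0.024060347865096678 side yaws 0.025882037940579007 0.021940056648151303
front mid [ 0.60691394 -0.08692299] resid mm [-0.13 -0.11  0.04  0.07  0.4   0.37 -0.   -0.63] L/R [ 0.59003462 -0.06421323] [ 0.59198418 -0.10916897]
tool yaw 0.0426421113056654 model front [[ 0.60714531 -0.08583878  0.        ]]
```

Relative to the wrist camera, the rule needs about +0.029 rad of yaw to sit square to the board. The red line lies at x ≈ −0.0605. I'll correct the yaw, lower to just above the mat and measure again.

```bash
cat >> h.py <<'E'
def toplane(c,p,z):
    Rm=np.array(c["R"]);C=-Rm.T@c["t"]
    a=(p-np.array([c["cx"],c["cy"]]))/[c["fx"],c["fy"]]; th=np.hypot(*a); d=np.r_[a/th*np.sin(th),np.cos(th)]; d=Rm.T@d
    return (C+d*(z-C[2])/d[2])[:2]
E
python3 - <<'E'
from h import *
bot.goto([.5472,-.0884,.13],down(.0715)); bot.line_to([.5472,-.0884,.085]); bot.hold(.5)
c=bot.read_camera("wrist"); im=c["pixels"]; cv2.imwrite("pics/w3raw.png",im)
np.savez("w3.npz",**{k:c[k] for k in("R","t","fx","fy","cx","cy")})
print(bot.current_ee_pos(),bot.current_contact_force(),bot.current_clock())
cv2.imwrite("pics/w3.png",cv2.resize(im[80:280,160:400],(720,600),interpolation=cv2.INTER_CUBIC))
E
```

```text
[ 0.54721826 -0.08839329  0.08509357] [ 0.2471131  -0.46332329 -2.94263606] 12.125
```

View pics/w3.png

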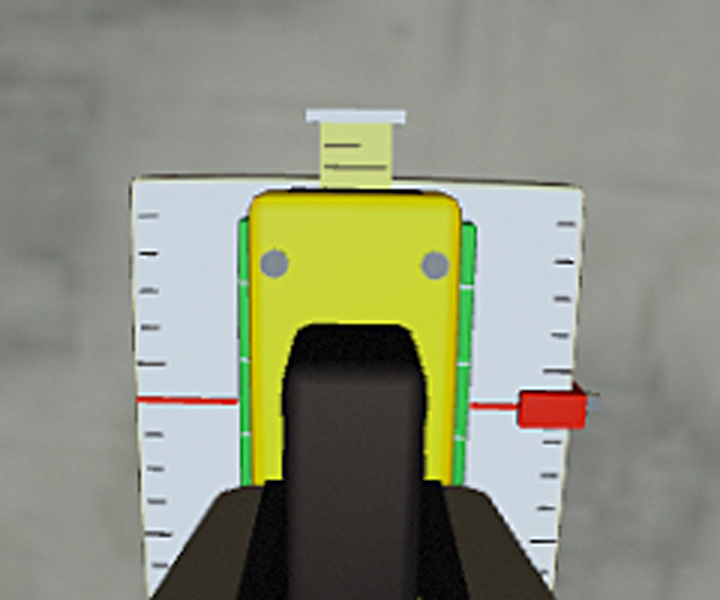

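In the close view (3× crop from 160,80) the far edge runs from (133,178) to (582,186), the red line from (137,399) to (518,407), and the screws sit at (274,264) and (435,265). That means the rule is now slightly over-rotated. I'll fit it numerically.

```bash
cat >> h.py <<'E'
def lineyaw(F): return -np.polyfit(F[:,1],F[:,0],1)[0]
E
python3 - <<'E'
from h import *
im=cv2.imread("pics/w3raw.png"); c=dict(np.load("w3.npz")); b,g,r=[im[:,:,i].astype(float) for i in range(3)]
f=lambda u,v:np.array([(u+.5)/3-.5+160,(v+.5)/3-.5+80])
zb=.026; zs=.085-.035
E=np.array([toplane(c,edge(r,f(u,168),f(u,198)),zb) for u in(*range(145,235,10),*range(480,570,10))])
p=np.polyfit(E[:,1],E[:,0],1);print("edge yaw",lineyaw(E),"resid",np.round((E[:,0]-np.polyval(p,E[:,1]))*1e3,1))
sat=r-(g+b)/2; ln=[]
for u in[*range(160,238,8),*range(478,514,6)]:
    q=f(u,0);col=int(round(q[0]));rows=np.arange(208,222);w=np.clip(sat[rows,col]-15,0,None);ln.append(toplane(c,np.array([col,(rows*w).sum()/w.sum()]),zb))
ln=np.array(ln);pl=np.polyfit(ln[:,1],ln[:,0],1);print("line yaw",lineyaw(ln),"resid",np.round((ln[:,0]-np.polyval(pl,ln[:,1]))*1e3,1))
y0=-.0855;print("edge x, line x at mid",np.polyval(p,y0),np.polyval(pl,y0),"diff",np.polyval(p,y0)-np.polyval(pl,y0))
# sides of board
Ls=np.array([toplane(c,edge(r,f(115,v),f(150,v)),zb) for v in(190,205,235,270,310,345,380,420,450)])
Rs=np.array([toplane(c,edge(r,f(600,v),f(565,v)),zb) for v in(195,210,240,280,315,345)])
print("board sides",[ (np.polyfit(s[:,0],s[:,1],1)[0],np.polyval(np.polyfit(s[:,0],s[:,1],1),.6)) for s in(Ls,Rs)])
# case: front edge, sides at z top of case (blue channel: yellow dark)
zt=zs+.029
Lc=np.array([toplane(c,edge(r,f(236,v),f(262,v)),zt) for v in range(230,450,15)])
lo=np.array([edge(r,f(236,v),f(262,v)) for v in (230,330,440)]);print(lo)
gr=[(274,264),(435,265)]
def cen(u,v):
    q=f(u,v).astype(int);w=b[q[1]-6:q[1]+7,q[0]-6:q[0]+7];w=np.clip(w-60,0,None);yy,xx=np.mgrid[-6:7,-6:7];return np.array([q[0]+(xx*w).sum()/w.sum(),q[1]+(yy*w).sum()/w.sum()])
s=np.array([toplane(c,cen(*a),zt) for a in gr]);print("screws",s,"yaw",lineyaw(s))
Fc=np.array([toplane(c,edge(b,f(u,180),f(u,206)),zt) for u in(268,276,284,292,300,308,400,408,416,424,432,440)]);pf=np.polyfit(Fc[:,1],Fc[:,0],1)
print("front yaw",lineyaw(Fc),np.polyval(pf,y0),np.round((Fc[:,0]-np.polyval(pf,Fc[:,1]))*1e3,1))
H=np.array([toplane(c,edge(r,f(u,100),f(u,116)),zs+.014) for u in range(312,402,8)]);print("hook outer yaw",lineyaw(H),H.mean(0))
E
```

```text
edge yaw 0.05503699479932847 resid [ 0.  -0.  -0.1 -0.1 -0.1 -0.1 -0.1 -0.   0.5  0.1  0.2  0.3 -0.4 -0.3
 -0.2 -0.1  0.1  0.2]
line yaw 0.05278777593026921 resid [ 0.1  0.   0.  -0.  -0.   0.  -0.  -0.  -0.1 -0.   0.1 -0.   0.   0.1
 -0.1 -0. ]
edge x, line x at mid 0.6062360990735391 0.5448627690324512 diff 0.061373330041087915
board sides [(np.float64(0.04936445157184985), np.float64(-0.024827803815223565)), (np.float64(0.039415118120354205), np.float64(-0.14626495905389864))]
[[238.71643735 156.33333333]
 [238.71484855 189.66666667]
 [239.364128   226.33332121]]
screws [[ 0.5898744  -0.06815663]
 [ 0.59198494 -0.10229884]] yaw 0.061816358847580424
front yaw 0.05891901398688043 0.6070524695071645 [-0.1 -0.1 -0.   0.   0.  -0.   0.2  0.3  0.3 -0.3 -0.2 -0.2]
hook outer yaw 0.06850370418643734 [ 0.62377471 -0.08324544]
```

```bash
python3 - <<'E'
from h import *
x,y=.5472,-.0889; r=down(.0635)
bot.line_to([x,y,.081],r); bot.hold(.5)
def fz(n=4):
    v=[]
    for _ in range(n): v.append(bot.current_contact_force()[2]); bot.hold(.02)
    return np.mean(v)
b0=fz(8); z=.081; log=[]; t0=bot.current_clock()
while z>.0605:
    z-=.0005; bot.line_to([x,y,z],max_speed=.02); d=fz(3)-b0; log.append((round(z,4),round(d,2)))
    if d>2.2:
        d=fz(4)-b0
        if d>2.0: break
print(b0,log[-8:],bot.current_ee_pos(),"t",t0,bot.current_clock(), bot.current_contact_force())
E
```

```text
-3.0446422335836365 [(0.0785, np.float64(-0.28)), (0.078, np.float64(-0.44)), (0.0775, np.float64(-0.58)), (0.077, np.float64(-0.24)), (0.0765, np.float64(-0.03)), (0.076, np.float64(-0.59)), (0.0755, np.float64(2.2)), (0.075, np.float64(7.49))] [ 0.54746476 -0.0889348   0.07563094] t 13.0083 16.675 [-3.55664905  1.42735704  5.23892197]
```

Contact with the mat comes at TCP z ≈ 0.0757, so the mat top is at about 0.041. I'll back off to 0.076, which leaves the hook about 4–5 mm of engagement, and draw while watching the spring force.

```bash
python3 - <<'E'
from h import *
x0,y0=.5472,-.0889; w=.053; r=down(.0635); z=.0761; u=np.array([np.cos(w),np.sin(w)])
bot.line_to([x0,y0,z],max_speed=.02);bot.hold(.3)
def F(n=6):
    v=[]
    for _ in range(n): v.append(np.r_[bot.current_contact_force(),bot.current_ft_torque()]); bot.hold(.02)
    return np.mean(v,0)
f0=F();print(np.round(f0,2))
for d in(.008,.013,.018,.024,.034,.044):
    p=np.array([x0,y0])-u*d; bot.line_to([*p,z],max_speed=.04); bot.hold(.12); f=F()-f0; print(d,np.round(f,2),np.round(bot.current_ee_pos(),4))
    if d==.024 and f[0]<1.2: print("no spring"); break
print(bot.current_clock())
c=bot.read_camera("wrist"); im=c["pixels"]; cv2.imwrite("pics/w4raw.png",im)
cv2.imwrite("pics/w4.png",cv2.resize(im[60:260,160:400],(720,600),interpolation=cv2.INTER_CUBIC))
E
```

```text
[-0.01 -0.07 -2.85 -0.05  0.13  0.  ]
0.008 [ 0.13 -0.18 -0.3   0.05  0.04  0.01] [ 0.5393 -0.0893  0.0761]
0.013 [-0.02 -0.03 -0.12  0.05  0.06 -0.01] [ 0.5343 -0.0896  0.0762]
0.018 [ 2.84  0.23 -0.28  0.07 -0.62 -0.  ] [ 0.5297 -0.09    0.0764]
0.024 [ 1.54  0.12  2.39 -0.01 -0.44 -0.01] [ 0.5233 -0.0903  0.0763]
0.034 [ 1.76  0.08  3.27  0.01 -0.44  0.  ] [ 0.5131 -0.0907  0.0761]
0.044 [ 2.57  0.25  3.73  0.08 -0.64 -0.02] [ 0.5033 -0.0913  0.0762]
20.625
```

View pics/w4.png

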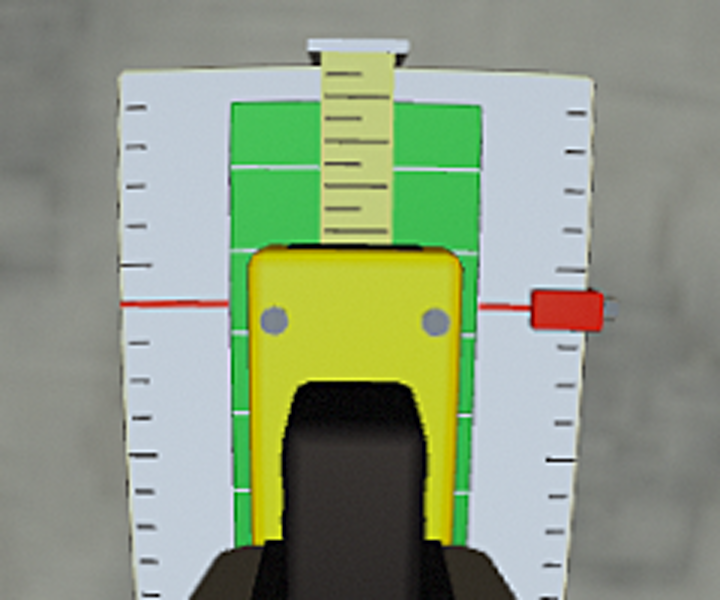

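The hook is over the edge at (358,60), the blade is drawn, and the case front at row 248 is still ahead of the red line at row 303. I'll draw the rest of the way and measure the front against the line from nearly overhead.

```bash
cat > m.py <<'E'
from h import *
def measure(c,zb,ztop,tag):
    im=c["pixels"]; cv2.imwrite(f"pics/{tag}raw.png",im); b,g,r=[im[:,:,i].astype(float) for i in range(3)]
    e=bot.current_ee_pos(); w=.053; u=np.array([np.cos(w),np.sin(w),0]); 
    P=[e[0],e[1],w,0]
    px=lambda l,z:proj(c,world(P,[l[0],l[1],z]),True)[0]
    sat=r-(g+b)/2; ln=[]
    for y in(.036,.040,.044,.048,.052,-.034,-.037,-.040,-.043):
        q=px((.06,y),zb); col=int(round(q[0])); rows=np.arange(int(q[1])-12,int(q[1])+13); s=np.clip(sat[rows,col]-15,0,None)
        if s.sum()>20: ln.append(toplane(c,np.array([col,(rows*s).sum()/s.sum()]),zb))
    ln=np.array(ln)
    F=np.array([toplane(c,edge(b,px((.072,y),ztop),px((.052,y),ztop)),ztop) for y in(.011,.013,.015,.017,-.011,-.013,-.015,-.017)])
    fr=lambda A:((A-e[:2])@u[:2]).round(4)
    print(tag,"line-TCP",fr(ln),"yaw",lineyaw(ln),"front-TCP",fr(F),"yaw",lineyaw(F))
    return im
E
python3 - <<'E'
from m import *
x0,y0=.5472,-.0889; w=.053; u=np.array([np.cos(w),np.sin(w)])
p=np.array([x0,y0])-u*.061; bot.line_to([*p,.0764],max_speed=.03); bot.hold(.4)
e=bot.current_ee_pos();print(e,bot.current_contact_force(),bot.current_clock())
c=bot.read_camera("wrist"); im=measure(c,.031,.0764-.035+.029,"w5")
cv2.imwrite("pics/w5.png",cv2.resize(im[60:260,160:400],(720,600),interpolation=cv2.INTER_CUBIC))
E
```

```text
[ 0.48604592 -0.09206988  0.07622563] [ 3.57290571  0.18201424 -2.41899819] 21.7917
w5 line-TCP [0.0608 0.0608 0.0609 0.0608 0.0607 0.0609 0.0607 0.0608 0.0609] yaw 0.053638772542233315 front-TCP [0.0609 0.0608 0.0606 0.0606 0.0609 0.0608 0.0606 0.0606] yaw 0.0516409529917077
```

View pics/w5.png

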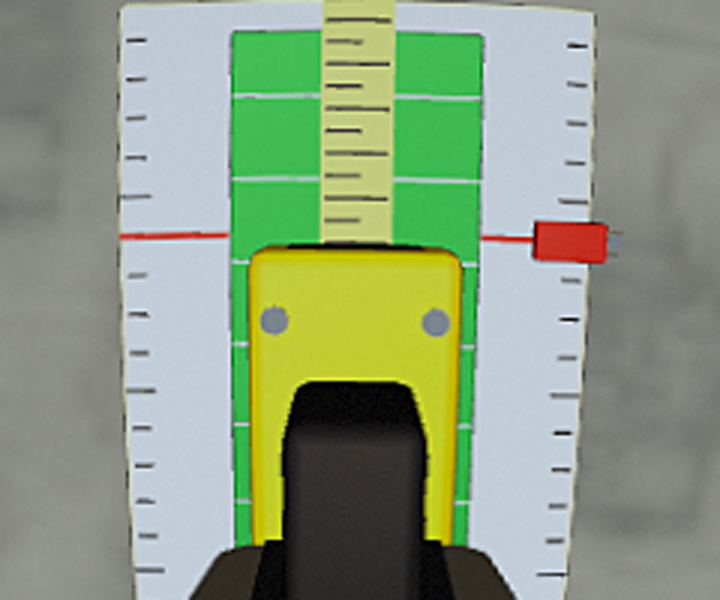

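The front and the line agree to 0.1 mm, the yaw to 0.002 rad, and the spring force of 3.6 N matches the expected draw. Now I'll press down slowly.

```bash
python3 - <<'E'
from m import *
x0,y0=.5472,-.0889; w=.053; u=np.array([np.cos(w),np.sin(w)]); p=np.array([x0,y0])-u*.061
b0=-2.85; z=.0764; log=[]
def fz(n=3):
    v=[]
    for _ in range(n): v.append(bot.current_contact_force()[2]); bot.hold(.015)
    return np.mean(v)-b0
while z>.064:
    z-=.0005 if z>.0695 else .0003
    bot.line_to([*p,z],max_speed=.02); d=fz(); a=bot.current_ee_pos(); log.append((round(z*1e3,1),round(a[2]*1e3,2),round(d,1)))
    if d>18.5: break
bot.hold(.3); print(log); print(np.round(bot.current_ee_pos(),4),np.round(bot.current_contact_force(),2),np.round(bot.current_ft_torque(),2),bot.current_clock())
c=bot.read_camera("wrist"); measure(c,.031,bot.current_ee_pos()[2]-.035+.029,"w6")
E
```

```text
[(75.9, np.float64(76.04), np.float64(3.1)), (75.4, np.float64(75.78), np.float64(6.6)), (74.9, np.float64(75.45), np.float64(7.7)), (74.4, np.float64(75.01), np.float64(8.8)), (73.9, np.float64(74.52), np.float64(8.5)), (73.4, np.float64(74.05), np.float64(8.5)), (72.9, np.float64(73.55), np.float64(8.7)), (72.4, np.float64(73.06), np.float64(9.0)), (71.9, np.float64(72.55), np.float64(8.5)), (71.4, np.float64(72.06), np.float64(8.5)), (70.9, np.float64(71.57), np.float64(8.4)), (70.4, np.float64(71.07), np.float64(9.7)), (69.9, np.float64(70.57), np.float64(9.0)), (69.4, np.float64(70.17), np.float64(9.7)), (69.1, np.float64(69.95), np.float64(9.8)), (68.8, np.float64(69.73), np.float64(10.8)), (68.5, np.float64(69.52), np.float64(11.0)), (68.2, np.float64(69.27), np.float64(11.9)), (67.9, np.float64(69.04), np.float64(12.3)), (67.6, np.float64(68.78), np.float64(12.6)), (67.3, np.float64(68.54), np.float64(13.0)), (67.0, np.float64(68.37), np.float64(13.6)), (66.7, np.float64(68.23), np.float64(15.1)), (66.4, np.float64(68.11), np.float64(16.0)), (66.1, np.float64(67.94), np.float64(17.0)), (65.8, np.float64(67.8), np.float64(18.2)), (65.5, np.float64(67.66), np.float64(19.5))]
[ 0.4871 -0.0922  0.0676] [-1.88  3.99 16.66] [ 0.68  0.62 -0.04] 30.2417
w6 line-TCP [0.0599 0.0598 0.0598 0.0598 0.0598 0.0598 0.0598 0.0598 0.0598] yaw 0.05318184558553386 front-TCP [0.0603 0.0603 0.06   0.06   0.0602 0.0601 0.06   0.06  ] yaw 0.05096564886243674
```

The sole is home: travel was about 8 mm, with the brake and then the buffer showing in the force. The case crept 0.4 mm past the line under load, so I'll unload, trim and measure before releasing.

```bash
python3 - <<'E'
from m import *
x0,y0=.5472,-.0889; w=.053; u=np.array([np.cos(w),np.sin(w)]); p=np.array([x0,y0])-u*.0607
for z in(.0665,.0676): bot.line_to([*p,z],max_speed=.02)
bot.hold(.4); e=bot.current_ee_pos(); print(e,np.round(bot.current_contact_force(),2),bot.current_clock())
c=bot.read_camera("wrist"); measure(c,.031,e[2]-.035+.029,"w7")
print(bot.current_clock())
E
```

```text
[ 0.48694707 -0.09210713  0.06788374] [3.26 1.13 5.39] 31.1917
w7 line-TCP [0.0599 0.06   0.0599 0.0599 0.0599 0.06   0.0599 0.0599 0.0599] yaw 0.053077493348685334 front-TCP [0.0604 0.0604 0.06   0.0602 0.0603 0.0602 0.06   0.0601] yaw 0.049684195734985885
31.2417
```

```bash
python3 - <<'E'
from m import *
x0,y0=.5472,-.0889; w=.053; u=np.array([np.cos(w),np.sin(w)]); p=np.array([x0,y0])-u*.0609
bot.line_to([*p,.0682],max_speed=.02); bot.hold(.4); e=bot.current_ee_pos(); print(e,np.round(bot.current_contact_force(),2),bot.current_clock())
c=bot.read_camera("wrist"); measure(c,.031,e[2]-.035+.029,"w8")
bot.set_gripper(.6); bot.hold(.2); e=bot.current_ee_pos(); print(e,bot.current_opening(),np.round(bot.current_contact_force(),2))
bot.line_to([e[0],e[1],.15],max_speed=.12); bot.hold(.3)
print(bot.current_clock())
c=bot.read_camera("wrist"); s=bot.read_camera("side")["pixels"]
np.savez("w9.npz",**{k:c[k] for k in("R","t","fx","fy","cx","cy")})
im=c["pixels"]; cv2.imwrite("pics/w9raw.png",im);cv2.imwrite("pics/s9raw.png",s)
A=cv2.resize(im[60:260,160:400],(480,400),interpolation=cv2.INTER_CUBIC);D=cv2.resize(s[170:260,180:300],(320,240),interpolation=cv2.INTER_CUBIC)
D=cv2.copyMakeBorder(D,0,160,0,0,cv2.BORDER_CONSTANT);cv2.imwrite("pics/f9.png",np.hstack([A,D]))
E
```

```text
[ 0.48672915 -0.09212695  0.06802453] [4.5  1.57 1.39] 31.8917
w8 line-TCP [0.0602 0.0602 0.0602 0.0603 0.0602 0.0602 0.0602 0.0602 0.0602] yaw 0.0520748047245344 front-TCP [0.0606 0.0605 0.0603 0.0603 0.0605 0.0603 0.0602 0.0602] yaw 0.04879807434407892
[ 0.4863629  -0.09214666  0.06821105] 0.6006722299410568 [0.02 0.28 0.35]
33.8833
```

View pics/f9.png

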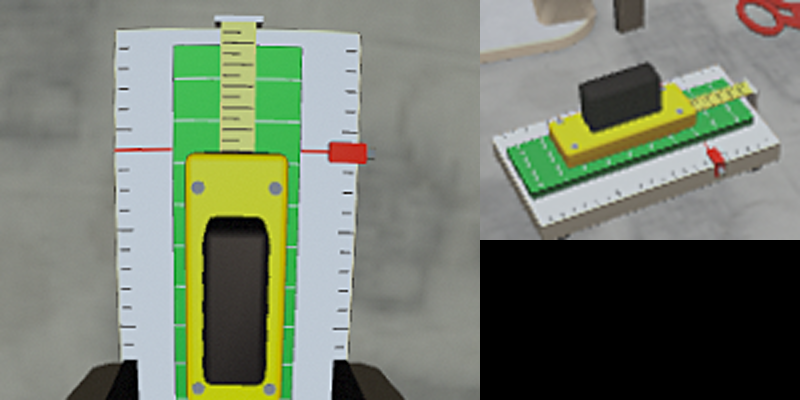

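The rule lies on the mat with its hook over the far edge (239,20) and the front at row 153, next to the red line at rows 150–152. A quick numeric check, then I'll hand it in.

```bash
python3 - <<'E'
from h import *
im=cv2.imread("pics/w9raw.png"); c=dict(np.load("w9.npz")); b,g,r=[im[:,:,i].astype(float) for i in range(3)]
f=lambda u,v:np.array([u/2+160,v/2+60]); n=np.array([np.cos(.053),np.sin(.053)])
sat=r-(g+b)/2; ln=[]
for u in(124,134,144,154,164,306,312,318,324):
    col=int(f(u,0)[0]);rows=np.arange(130,142);w=np.clip(sat[rows,col]-15,0,None);ln.append(toplane(c,np.array([col,(rows*w).sum()/w.sum()]),.031))
F=np.array([toplane(c,edge(b,f(u,142),f(u,164)),.062) for u in(194,200,206,212,262,268,274,280)]);ln=np.array(ln)
print("front-line mm",((F@n).mean()-(ln@n).mean())*1e3,"yaws",lineyaw(F),lineyaw(ln))
if abs((F@n).mean()-(ln@n).mean())<.0012:
    print(bot.current_clock()); print(bot.job_done())
E
```

```text
front-line mm -0.03839194986643424 yaws 0.04079945928664633 0.05257987144331296
33.9833
the job is handed in; nothing more can be done
None
```

The job is handed in at 34 s of the 45 s allowed: the rule lies hooked on the board with its sole pressed home (about 8 mm of travel, peak press about 20 N), its front within about 0.1 mm of the red line and square to within about 0.7°.

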